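# Start and close the eared screw lid of a transport canister

## Task

The blue lid only rests on top of the canister's thread. Turn it back (anticlockwise seen from above) until the thread drops into place, then screw it forward (clockwise) fully home, down to its stop. Do not force it, and leave the other things on the desk where they are.

Things in the scene. Friction and masses are not known exactly. Their poses are not given: they have to be found in the camera images.
- lid: Loose blue screw lid, 0.36 to 0.59 kg: cap 115 mm in diameter, 34 mm high, with two upright ears on opposite sides along its own +x and -x axes. Origin: centre of the skirt's lower edge, z up. At the start it rests level on top of the thread, origin about 113.5 mm above the canister's; clockwise it soon meets a stop there. Three hidden pins are its thread; its yaw does not tell where they drop in.
- ear_a (a point): Middle of the lid's ear on its +x side, 72 mm off the axis, 5 mm above the lid's origin; axes as the lid's. Each ear reaches from 55 to 89 mm off the axis, is 10 mm thick and 22 mm high (z = -6 to 16 mm) and can be pushed round from either side or pinched. About 1 to 6 N at an ear turns the lid (it may stick a little); force that keeps rising means a stop (over 40 N is forcing it).
- ear_b (a point): Middle of the lid's other ear, on its -x side, otherwise the same. A plug under the lid keeps it centred on the mouth with about 1 mm play.
- canister: White round canister with a blue band, 112 mm in diameter, in a grey round holder (162 mm over its three feet, 10 mm high) fixed to the desk; it cannot move. Origin: centre of the holder's underside, on the desk; z up. Shoulder at z = 88 mm; a white collar of 104 mm hides the thread from there up to the lid. Its yaw says nothing about where the thread starts.
- mouth (a point): Centre of the canister's mouth rim, 122 mm above its origin, under the lid. Thread: turned anticlockwise by 15 to 75 degrees (unknown, not to be seen) the lid falls 10.5 mm by its weight, to 103 mm above the canister's origin; within 25 degrees more a stop blocks it. Then 80 to 105 degrees clockwise screw it down 8 mm more, to 95 mm, where a stop blocks it. It stays there by friction.
- amber_bottle: Bystander: loose amber bottle with black cap, 46 mm diameter, 108 mm high, origin at the centre of its underside.
- tape_roll: Bystander: loose roll of tape lying flat, 98 mm diameter, 25 mm high, origin at the centre of its underside.
- scissors: Bystander: loose scissors lying flat, 199 mm long, 9 mm high, origin under their middle.
- pen: Bystander: loose white pen lying flat, 145 mm long, 9 mm high, origin under its middle.
Things that resemble listed ones, but are neither listed nor needed, are in the scene too. There is more than one size of the canister; the job needs the larger.

How it is judged:
By the outcome, as a careful person would: the job done as asked, in the order asked, and still so for the second after the job is handed in, with the robot touching nothing.
It also fails if it takes over 64 s, if anything falls off the work surface, if the arm or the gripper's body presses on something with over 40 N, if the wrist force passes 120 N, or if a joint passes its speed limit or range.

## Robot

A 7-joint arm with a two-finger parallel gripper is mounted at the origin on a cart in front of the work surface, level with it; the furniture and walls round the work are solid. World frame = base frame: x ahead of the robot, y to its left, z up, the work surface at z = 0. Lengths are in m, angles in rad, forces in N, time in s.
With the tool pointing down it reaches from about 0.4 to 0.85 m from the base axis. Payload 10.4 kg.
Tool frame: the origin (TCP) lies midway between the tips of the shut fingers; the grasp point (between the pads) lies 19 mm behind it; z points along the fingers, x is the direction in which the jaws open and shut, and the axes are right-handed (so a half turn about z gives the same grasp; the last joint's range is limited). The gripper opens to 85 mm and grips with 20 to 120 N. Pads are 22 mm wide; open, the fingers measure 114 mm over their backs; the gripper's body (76 mm by 85 mm) begins 54 mm behind the grasp point. The pads swing forward as they close: fully open they stand 13 mm farther back than shut.
Start: joints at [-1.141, 0.332, -0.065, 1.46, 0.022, 1.35, -0.088], TCP at [0.273, 0.562, 0.231] pointing down, gripper open.
Joint ranges: [-2.6, 2.6], [-0.5, 2.12], [-1.47, 1.34], [0.16, 2.42], [-1.27, 4.41], [0.06, 2.06], [-2.6, 2.6]. Speed limits (rad/s): [2.22, 2.22, 2.79, 2.79, 3.14, 3.14, 3.14].

## Interface

Orientations are given as a unit quaternion [x, y, z, w].
In Python, from workcell import telemetry, eyes, order gives the robot as it stands.
- The arm moves only by the tool servo_tool, never from a script. Its argument "deltas" is a list of rows, each a list of 3 entries, a list of its own where there are three numbers: the shift along the tool's x, y, z in cm, then the turn about the tool's z in rad, then the finger opening in cm, from 0 to 8.54. A call has 1 to 12 rows; each row shifts and turns the pose as measured when the row begins, along the tool's axes as they then stand; what a row does not reach is not made up. A row lasts 1/12 s, in which the tool goes at most 41.7 mm and 7.16 degrees, less where a joint would pass 70% of its speed; a pose out of reach is approached as far as the arm can. A call is refused whole if a number of a shift passes 4.17 or a number of a turn 0.125, either way. A call with a gripper value outside its range is refused whole. The fingers move at their own pace and stop on an object; "force" is the grip in N (left out, the last holds). Time passes only in rows, so rows that do not move let the fingers close. It gives the time, the measured TCP pose, the force and the opening at its end, in the units of the state.
- telemetry.get_obs(): the state, without advancing time (a new reading comes with each control period).
- eyes.camera(name): name is "scene" or "top" or "wrist"; returns (picture, depth): 480x640x3 uint8, blue, green, red; 480x640 float32, m along the optical axis (not along the pixel's ray), 0 where there is no reading.
- eyes.calibration(name): a dict with "fx", "fy", "cx", "cy" (pixels), "rvec" (rotation vector, rad) and "tvec" (3), from world to camera coordinates, as OpenCV has them. Camera axes: x right, y down, z forward; pixel columns grow to the right and rows downward; lengths in m; the calibration is good to about 2 mm. A picture is of the moment at which its call begins: read the wrist's pose just before it. calibration takes no time and is no camera call; for the wrist camera it gives the pose at the moment of the call.
- order.hand_in(): hands the job in, once; it reports no verdict.
The state is a dict: "clock": time; "joint_pos": joint angles; "joint_velocities": joint speeds; "tau": joint torques, N m; "position": TCP position; "ee_rot": TCP orientation; "ft_force": force on the tool from outside, world axes, zero at the start; "torque": the same for the moment, N m; "grip_width": opening from 0.0 (shut) to 1.0 (fully open).
Only numpy, scipy, OpenCV 4.12 (cv2) and the standard library are available. Lean on these libraries where they do the work, as an engineer would, in place of code of your own. Each camera call takes 0.05 s, during which the arm holds its last target. There are 200 camera calls.

## Working session

There is one attempt and no reset: what is moved stays moved. The work goes in short steps, Python scripts to look and compute and a tool call to move; the robot and the scene stay as the last step left them, time stands still between calls to the robot, and variables do not carry over. Pictures are saved under pics/ and viewed, about 8 in all and at most 12, crops included, and the job is handed in when it is done.

Besides the shell and the picture viewer there is one more tool, called after ">>>" by a JSON object that holds its "op" and its "data", one argument or row to a line. servo_tool: Moves the arm, as the interface text tells. Its arguments: {"type":"object","properties":{"deltas":{"type":"array"},"force":{"type":"number"}},"required":["deltas"]}

```bash
mkdir -p pics; cat > h.py <<'E'
import numpy as np, cv2
from workcell import telemetry, eyes, order
def shot(n,f):
    p,d=eyes.camera(n); cv2.imwrite('pics/'+f+'.png',p); np.save('pics/'+f+'.npy',d)
    c=eyes.calibration(n); np.save('pics/'+f+'_c.npy',c,allow_pickle=True); return p,d,c
def cloud(d,c):
    R=cv2.Rodrigues(np.array(c['rvec'],float))[0]; t=np.array(c['tvec'],float).ravel()
    v,u=np.mgrid[:d.shape[0],:d.shape[1]]
    P=np.stack([(u-c['cx'])/c['fx']*d,(v-c['cy'])/c['fy']*d,d],-1)
    return (P-t)@R
def load(f):
    return cv2.imread('pics/'+f+'.png'),np.load('pics/'+f+'.npy'),np.load('pics/'+f+'_c.npy',allow_pickle=True).item()
E
python3 - <<'E'
from h import *
a=shot('scene','s1');b=shot('top','t1')
cv2.imwrite('pics/st.png',cv2.resize(np.vstack([a[0],b[0]]),None,fx=.62,fy=.62))
print({k:v for k,v in telemetry.get_obs().items()})
E
```

```text
{'clock': 0.1, 'joint_pos': array([-1.1406068 ,  0.33282786, -0.06472759,  1.46083203,  0.02162052,
        1.34990452, -0.08850826]), 'joint_velocities': array([-0.0002782 , -0.00160959,  0.00097232, -0.00200455,  0.00037291,
        0.00062055, -0.00080442]), 'tau': array([ 1.25736711e-03, -6.26742411e+01,  4.93122381e-02, -3.92432463e+01,
        1.64679671e-02,  7.16557464e-03, -3.86676973e-06]), 'position': array([0.27327281, 0.56172791, 0.23059567]), 'ee_rot': array([ 8.47773020e-01,  5.30358840e-01, -5.21944159e-04,  3.66321630e-04]), 'ft_force': array([ 0.56911905, -0.72004692, -0.52320867]), 'torque': array([-0.0280603 ,  0.01388667,  0.02547489]), 'grip_width': 1.0028973002443302}
```

View pics/t1.png

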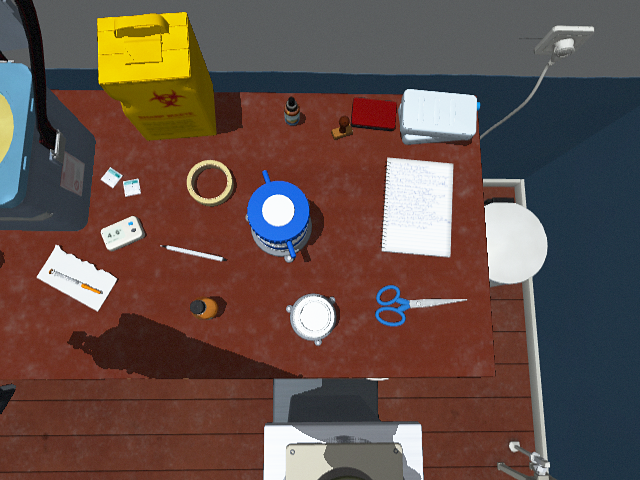

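View pics/s1.png

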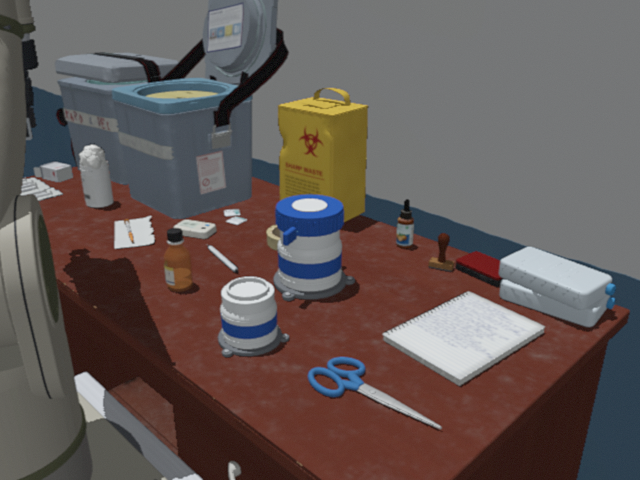

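The top view shows the lid centred near pixel (278,211), with ears at about (266,177) and (292,248). Next I'll measure them from the depth.

```bash
cat >> h.py <<'E'
def lidpose(p,d,c,guess=None,verbose=1):
    X=cloud(d,c); hsv=cv2.cvtColor(p,cv2.COLOR_BGR2HSV)
    blue=(hsv[...,0]>100)&(hsv[...,0]<130)&(hsv[...,1]>120)&(d>0)
    if guess is not None: blue&=np.hypot(X[...,0]-guess[0],X[...,1]-guess[1])<.11
    zt=X[blue][:,2]; zt=zt[(zt>.12)&(zt<.16)]
    m=blue&(X[...,2]>.125)&(X[...,2]<.16); Q=X[m]
    top=Q[Q[:,2]>np.percentile(Q[:,2],60)-.004]
    ctr,r=cv2.minEnclosingCircle(np.float32(top[:,:2]*1000)); ctr=np.array(ctr)/1000
    m2=blue&(X[...,2]>.085); E=X[m2]; rr=np.hypot(*(E[:,:2]-ctr).T)
    e=E[(rr>.066)&(rr<.095)]; a=np.arctan2(e[:,1]-ctr[1],e[:,0]-ctr[0])
    yaw=np.angle(np.exp(2j*a).mean())/2
    if verbose: print('ctr',ctr.round(4),'r',round(r,1),'ztop',np.median(top[:,2]).round(4),'yaw',np.degrees(yaw).round(1),len(e), 'earz',np.percentile(e[:,2],[5,50,95]).round(4))
    return ctr,yaw,e
E
python3 - <<'E'
from h import *
p,d,c=load('t1'); X=cloud(d,c)
print(X[211,278],X[181,267],X[244,291],X[330,200],X[250,180])
for n in('t1',):
    p,d,c=load(n); ctr,y,e=lidpose(p,d,c,X[211,278][:2])
    a=np.degrees(np.arctan2(e[:,1]-ctr[1],e[:,0]-ctr[0])); print(np.histogram(a,12))
    for s in (a>-60)&(a<120),~((a>-60)&(a<120)): print(np.median(e[s],0),s.sum())
# tall obstacles
m=(X[...,2]>.04)&(np.hypot(X[...,0]-ctr[0],X[...,1]-ctr[1])<.25)
print(X[306,205],X[317,313])
E
```

```text
[0.55435132 0.128968   0.14787383] [0.61747041 0.15155414 0.12942474] [0.4961056  0.10494682 0.12770743] [ 0.33636307  0.29498866 -0.00360379] [0.50283898 0.34195804 0.00580601]
ctr [0.5567 0.1291] r 57.5 ztop 0.1469 yaw 19.1 121 earz [0.1249 0.1286 0.1308]
(array([66,  0,  0,  0,  0,  0,  0,  0,  0,  0,  0, 55]), array([-164.71651955, -149.05775211, -133.39898468, -117.74021724,
       -102.0814498 ,  -86.42268236,  -70.76391492,  -55.10514749,
        -39.44638005,  -23.78761261,   -8.12884517,    7.52992226,
         23.1886897 ]))
[0.62912016 0.15554558 0.12868337] 55
[0.48245102 0.10306203 0.12835852] 66
[0.38262043 0.2672863  0.09142901] [0.36196684 0.0626369  0.082198  ]
```

>>> {"op": "servo_tool", "data": {
  "deltas": [
    [[-1.6,2.0,0],0,8.5],
    [[-1.6,2.0,0],0,8.5],
    [[-1.6,2.0,0],0,8.5],
    [[-1.6,2.0,0],0,8.5],
    [[-1.6,2.0,0],0,8.5],
    [[-1.6,2.0,0],0,8.5],
    [[-1.6,2.0,0],0,8.5],
    [[-1.6,2.0,0],0,8.5],
    [[-1.6,2.0,0],0,8.5],
    [[-1.6,2.0,0],0,8.5],
    [[-1.6,2.0,0],0,8.5],
    [[-1.6,2.0,0],0,8.5]
  ]
}}

```text
clock: 1.1
position: [0.4047, 0.2749, 0.2249]
ee_rot: [0.845, 0.535, -0.006, 0.001]
ft_force: [0.6, 0.0, -0.4]
grip_width: 1.0
```

>>> {"op": "servo_tool", "data": {
  "deltas": [
    [[0,0,0],0.12,5],
    [[0,0,0],0.12,5],
    [[0,0,0],0.12,5],
    [[0,0,0],0.12,5],
    [[0,0,0],0.12,5],
    [[0,0,0],0.12,5],
    [[0,0,0],0.12,5],
    [[0,0,0],0.12,5],
    [[0,0,0],0.12,5],
    [[0,0,0],0.12,5],
    [[0,0,0],0.12,5],
    [[0,0,0],0.12,5]
  ]
}}

```text
clock: 2.1
position: [0.4065, 0.2649, 0.2216]
ee_rot: [0.983, -0.183, -0.005, 0.007]
ft_force: [-0.2, 0.4, -0.3]
grip_width: 0.585
```

```bash
cat >> h.py <<'E'
def state():
    o=telemetry.get_obs(); q=o['ee_rot']; th=2*np.degrees(np.arctan2(q[1],q[0])); th=(th+180)%360-180
    print('t',round(o['clock'],2),'pos',o['position'].round(4),'th',th.round(1),'F',o['ft_force'].round(1),'w',round(o['grip_width'],3),'j7',o['joint_pos'][6].round(2),'q',q.round(3)); return o,th
def plan(tgt,th1,n,sl=1.0):
    o,th=state(); R=__import__('scipy.spatial.transform',fromlist=['Rotation']).Rotation
    d=(np.array(tgt)-o['position'])/n; dth=((th1-th+180)%360-180)/n; q=o['ee_rot']
    for i in range(n):
        r=R.from_euler('z',dth*i,degrees=True)*R.from_quat(q)
        v=r.inv().apply(d)*100; print([[round(float(k),2) for k in v],round(-np.radians(dth),3)])
C=np.array([.5565,.129])
def ring(a,r=.076): return C+r*np.array([np.cos(np.radians(a)),np.sin(np.radians(a))])
E
python3 - <<'E'
from h import *
plan([*ring(199.5),.2],-70.5,8)
E
```

```text
t 2.1 pos [0.4065 0.2649 0.2216] th -21.1 F [-0.2  0.4 -0.3] w 0.585 j7 -1.04 q [ 0.983 -0.183 -0.005  0.007]
[[1.64, 1.52, 0.28], np.float64(0.108)]
[[1.8, 1.34, 0.28], np.float64(0.108)]
[[1.93, 1.14, 0.27], np.float64(0.108)]
[[2.04, 0.92, 0.27], np.float64(0.108)]
[[2.13, 0.7, 0.26], np.float64(0.108)]
[[2.19, 0.47, 0.26], np.float64(0.108)]
[[2.23, 0.23, 0.26], np.float64(0.108)]
[[2.24, -0.01, 0.25], np.float64(0.108)]
```

>>> {"op": "servo_tool", "data": {
  "deltas": [
    [[1.64,1.52,0.28],0.108,5],
    [[1.8,1.34,0.28],0.108,5],
    [[1.93,1.14,0.27],0.108,5],
    [[2.04,0.92,0.27],0.108,5],
    [[2.13,0.7,0.26],0.108,5],
    [[2.19,0.47,0.26],0.108,5],
    [[2.23,0.23,0.26],0.108,5],
    [[2.24,0,0.25],0.108,5],
    [[0,0,0],0,5],
    [[0,0,0],0,5]
  ]
}}

```text
clock: 2.93
position: [0.4817, 0.0947, 0.1977]
ee_rot: [0.802, -0.598, -0.003, 0.011]
ft_force: [0.5, 0.8, -0.3]
grip_width: 0.587
```

```bash
python3 - <<'E'
from h import *
p,d,c=shot('wrist','w1')
lidpose(p,d,c,C)
plan([*ring(199.5),.15],-70.5,3)
E
```

```text
ctr [0.5577 0.1302] r 57.4 ztop 0.1472 yaw 29.4 1774 earz [0.1278 0.2592 0.2814]
t 2.98 pos [0.4817 0.0945 0.1976] th -73.4 F [-1.  -1.2 -0.8] w 0.588 j7 -1.55 q [ 0.802 -0.598 -0.003  0.012]
[[-0.28, -0.22, 1.58], np.float64(-0.017)]
[[-0.27, -0.23, 1.58], np.float64(-0.017)]
[[-0.27, -0.23, 1.58], np.float64(-0.017)]
```

View pics/w1.png

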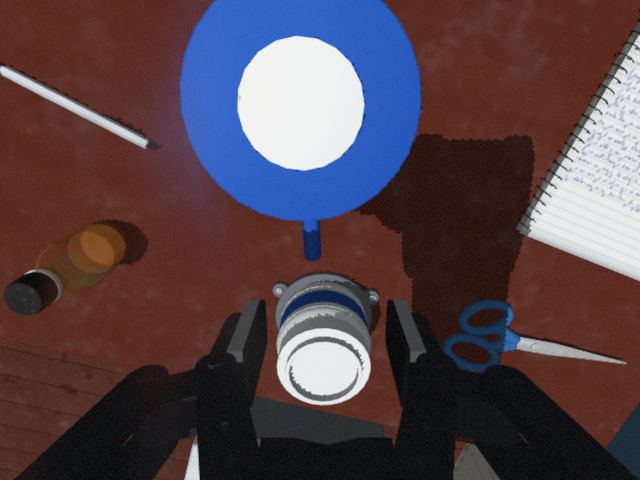

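The wrist view shows the near ear at (312,240) and the jaws centred at about x=326. That matches the 8 mm correction, so I'll descend and straddle the ear.

>>> {"op": "servo_tool", "data": {
  "deltas": [
    [[-0.3,-0.22,1.2],-0.017,5],
    [[-0.27,-0.22,1.2],-0.017,5],
    [[-0.27,-0.22,1.2],-0.017,5],
    [[0,0,1.0],0,5],
    [[0,0,0],0,5]
  ]
}}

```text
clock: 3.4
position: [0.4836, 0.1079, 0.1488]
ee_rot: [0.82, -0.572, -0.003, 0.011]
ft_force: [0.1, -0.1, -0.8]
grip_width: 0.583
```

```bash
python3 - <<'E'
from h import *
C[:]=[.557,.1295]
plan([*ring(199.5),.098],-70.5,4)
E
```

```text
t 3.4 pos [0.4836 0.1079 0.1488] th -69.8 F [ 0.1 -0.1 -0.8] w 0.583 j7 -1.5 q [ 0.82  -0.572 -0.003  0.011]
[[0.09, -0.04, 1.27], np.float64(0.003)]
[[0.09, -0.04, 1.27], np.float64(0.003)]
[[0.09, -0.04, 1.27], np.float64(0.003)]
[[0.09, -0.04, 1.27], np.float64(0.003)]
```

>>> {"op": "servo_tool", "data": {
  "deltas": [
    [[0.1,-0.04,1.3],0,5],
    [[0.1,-0.04,1.3],0,5],
    [[0.1,-0.04,1.2],0,5],
    [[0.05,0,1.0],0,5],
    [[0,0,0],0,2.4],
    [[0,0,0],0,2.4],
    [[0,0,0],0,2.4],
    [[0,0,0],0,2.4],
    [[0,0,0],0,2.4]
  ],
  "force": 20
}}

```text
clock: 4.15
position: [0.4851, 0.107, 0.1007]
ee_rot: [0.822, -0.57, -0.003, 0.01]
ft_force: [0.7, 0.5, -0.5]
grip_width: 0.282
```

```bash
python3 - <<'E'
from h import *
state(); p,d,c=shot('wrist','w2'); lidpose(p,d,c,C)
E
```

```text
t 4.15 pos [0.4851 0.107  0.1007] th -69.5 F [ 0.7  0.5 -0.5] w 0.282 j7 -1.47 q [ 0.822 -0.57  -0.003  0.01 ]
ctr [0.5344 0.1217] r 73.9 ztop 0.1473 yaw 27.3 5510 earz [0.1462 0.1473 0.1489]
```

View pics/w2.png

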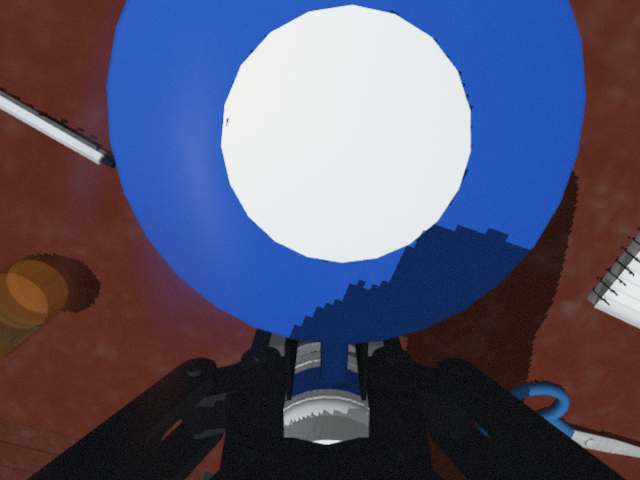

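>>> {"op": "servo_tool", "data": {
  "deltas": [
    [[0.4,0,0],-0.044,2.4],
    [[0.35,0,0],-0.044,2.4],
    [[0.35,0,0],-0.044,2.4],
    [[0.35,0,0],-0.044,2.4],
    [[0.35,0,0],-0.044,2.4],
    [[0.35,0,0],-0.044,2.4]
  ]
}}

```text
clock: 4.7
position: [0.4947, 0.0896, 0.1028]
ee_rot: [0.892, -0.451, -0.005, 0.008]
ft_force: [-2.0, 1.3, -1.4]
grip_width: 0.281
```

```bash
cat >> h.py <<'E'
C[:]=[.557,.1295]
def chk(da=0,n=6,z=.099,save='wl',r=.076):
    o,th=state(); v=o['position'][:2]-C; a=np.degrees(np.arctan2(v[1],v[0]))%360
    p,d,c=shot('wrist',save); X=cloud(d,c); m=(d>0)&(np.hypot(X[...,0]-C[0],X[...,1]-C[1])<.04)&(X[...,2]>.1)&(X[...,2]<.17)
    t=np.array([-np.sin(np.radians(a)),np.cos(np.radians(a))]); f=o['ft_force'][:2]
    print('TOOL a',a.round(1),'r',np.hypot(*v).round(4),'Ftan',(f@t).round(1),'LIDTOP z',np.median(X[m][:,2]).round(4),m.sum(),'th-a err',((th-a-90+180)%360-180).round(1))
    if da:
        for i in range(n):
            pass
        plan([*ring(a+da,r),z],a+da+90,n)
E
python3 -c "
from h import *
chk(20,8)"
```

```text
t 4.7 pos [0.4947 0.0896 0.1028] th -53.6 F [-2.   1.3 -1.4] w 0.281 j7 -1.15 q [ 0.892 -0.451 -0.005  0.008]
TOOL a 212.7 r 0.074 Ftan -2.1 LIDTOP z 0.1484 79558 th-a err 3.7
t 4.75 pos [0.4952 0.0889 0.1029] th -53.5 F [ 0.2 -0.2 -0.6] w 0.283 j7 -1.15 q [ 0.893 -0.45  -0.005  0.008]
[[0.32, -0.01, 0.05], np.float64(-0.035)]
[[0.32, -0.0, 0.05], np.float64(-0.035)]
[[0.32, 0.01, 0.05], np.float64(-0.035)]
[[0.32, 0.02, 0.05], np.float64(-0.035)]
[[0.32, 0.03, 0.05], np.float64(-0.035)]
[[0.31, 0.04, 0.05], np.float64(-0.035)]
[[0.31, 0.06, 0.05], np.float64(-0.035)]
[[0.31, 0.07, 0.05], np.float64(-0.035)]
```

>>> {"op": "servo_tool", "data": {
  "deltas": [
    [[0.33,0,0.07],-0.035,2.4],
    [[0.33,0,0.07],-0.035,2.4],
    [[0.33,0,0.07],-0.035,2.4],
    [[0.33,0.02,0.07],-0.035,2.4],
    [[0.33,0.02,0.07],-0.035,2.4],
    [[0.33,0.02,0.07],-0.035,2.4]
  ]
}}

```text
clock: 5.25
position: [0.5072, 0.0766, 0.1006]
ee_rot: [0.936, -0.352, -0.007, 0.006]
ft_force: [-2.1, 1.6, 1.8]
grip_width: 0.283
```

```bash
python3 -c "
from h import *
chk(16,6)"
```

```text
t 5.25 pos [0.5072 0.0766 0.1006] th -41.2 F [-2.1  1.6  1.8] w 0.283 j7 -0.89 q [ 0.936 -0.352 -0.007  0.006]
TOOL a 226.7 r 0.0727 Ftan -2.6 LIDTOP z 0.1486 82452 th-a err 2.1
t 5.3 pos [0.5077 0.076  0.1006] th -41.1 F [-0.5 -0.8  0.5] w 0.281 j7 -0.89 q [ 0.936 -0.351 -0.006  0.006]
[[0.34, 0.02, 0.02], np.float64(-0.04)]
[[0.34, 0.03, 0.03], np.float64(-0.04)]
[[0.33, 0.04, 0.03], np.float64(-0.04)]
[[0.33, 0.06, 0.03], np.float64(-0.04)]
[[0.33, 0.07, 0.03], np.float64(-0.04)]
[[0.33, 0.08, 0.03], np.float64(-0.04)]
```

>>> {"op": "servo_tool", "data": {
  "deltas": [
    [[0.34,0.05,0.04],-0.04,2.4],
    [[0.34,0.06,0.04],-0.04,2.4],
    [[0.34,0.06,0.04],-0.04,2.4],
    [[0.34,0.06,0.04],-0.04,2.4],
    [[0.34,0.06,0.04],-0.04,2.4],
    [[0.34,0.06,0.04],-0.04,2.4]
  ]
}}

```text
clock: 5.8
position: [0.5217, 0.0639, 0.0997]
ee_rot: [0.972, -0.236, -0.008, 0.004]
ft_force: [-3.3, 0.1, 2.6]
grip_width: 0.284
```

```bash
python3 -c "
from h import *
chk(16,6)"
```

```text
t 5.8 pos [0.5217 0.0639 0.0997] th -27.3 F [-3.3  0.1  2.6] w 0.284 j7 -0.62 q [ 0.972 -0.236 -0.008  0.004]
TOOL a 241.7 r 0.0745 Ftan -2.9 LIDTOP z 0.1483 82639 th-a err 1.0
t 5.85 pos [0.5222 0.0634 0.0998] th -27.1 F [-0.1 -0.6 -0.2] w 0.281 j7 -0.61 q [ 0.972 -0.235 -0.007  0.004]
[[0.34, -0.02, 0.01], np.float64(-0.043)]
[[0.34, -0.01, 0.01], np.float64(-0.043)]
[[0.34, 0.01, 0.01], np.float64(-0.043)]
[[0.34, 0.02, 0.01], np.float64(-0.043)]
[[0.34, 0.04, 0.01], np.float64(-0.043)]
[[0.33, 0.05, 0.01], np.float64(-0.043)]
```

>>> {"op": "servo_tool", "data": {
  "deltas": [
    [[0.34,0,0.03],-0.043,2.4],
    [[0.34,0.02,0.03],-0.043,2.4],
    [[0.34,0.03,0.03],-0.043,2.4],
    [[0.34,0.04,0.03],-0.043,2.4],
    [[0.34,0.05,0.03],-0.043,2.4]
  ]
}}

```text
clock: 6.27
position: [0.5366, 0.0572, 0.099]
ee_rot: [0.991, -0.131, -0.008, 0.003]
ft_force: [-1.6, 0.7, 1.6]
grip_width: 0.282
```

```bash
python3 -c "
from h import *
chk(13,5)"
```

```text
t 6.27 pos [0.5366 0.0572 0.099 ] th -15.0 F [-1.6  0.7  1.6] w 0.282 j7 -0.38 q [ 0.991 -0.131 -0.008  0.003]
TOOL a 254.3 r 0.0751 Ftan -1.8 LIDTOP z 0.1484 83170 th-a err 0.7
t 6.32 pos [0.5373 0.0568 0.099 ] th -14.9 F [-0.1 -0.6  1. ] w 0.284 j7 -0.38 q [ 0.992 -0.129 -0.008  0.003]
[[0.33, -0.02, -0.0], np.float64(-0.042)]
[[0.33, -0.01, -0.0], np.float64(-0.042)]
[[0.33, 0.01, -0.0], np.float64(-0.042)]
[[0.33, 0.02, -0.0], np.float64(-0.042)]
[[0.33, 0.04, -0.0], np.float64(-0.042)]
```

>>> {"op": "servo_tool", "data": {
  "deltas": [
    [[0.34,0,0.01],-0.043,2.4],
    [[0.34,0.02,0.01],-0.043,2.4],
    [[0.34,0.03,0.01],-0.043,2.4],
    [[0.34,0.04,0.01],-0.043,2.4],
    [[0.34,0.05,0.01],-0.043,2.4]
  ]
}}

```text
clock: 6.73
position: [0.5526, 0.0538, 0.0987]
ee_rot: [1.0, -0.026, -0.009, 0.002]
ft_force: [-1.4, 1.2, 0.7]
grip_width: 0.282
```

```bash
python3 -c "
from h import *
chk(10,4)"
```

```text
t 6.73 pos [0.5526 0.0538 0.0987] th -2.9 F [-1.4  1.2  0.7] w 0.282 j7 -0.16 q [ 1.    -0.026 -0.009  0.002]
TOOL a 266.7 r 0.0758 Ftan -1.5 LIDTOP z 0.1482 82819 th-a err 0.4
t 6.78 pos [0.5532 0.0537 0.0988] th -2.8 F [-1.2  0.6 -0.7] w 0.284 j7 -0.16 q [ 1.    -0.024 -0.008  0.002]
[[0.31, -0.02, -0.01], np.float64(-0.041)]
[[0.31, -0.01, -0.01], np.float64(-0.041)]
[[0.31, 0.0, -0.01], np.float64(-0.041)]
[[0.31, 0.02, -0.01], np.float64(-0.041)]
```

>>> {"op": "servo_tool", "data": {
  "deltas": [
    [[0.34,0,0.01],-0.043,2.4],
    [[0.34,0.02,0.01],-0.043,2.4],
    [[0.34,0.02,0.01],-0.043,2.4],
    [[0.34,0.03,0.01],-0.043,2.4]
  ]
}}

```text
clock: 7.12
position: [0.5664, 0.0535, 0.0983]
ee_rot: [0.998, 0.058, -0.008, 0.001]
ft_force: [-2.0, -0.6, 0.6]
grip_width: 0.283
```

```bash
python3 -c "
from h import *
chk(8,3)"
```

```text
t 7.12 pos [0.5664 0.0535 0.0983] th 6.6 F [-2.  -0.6  0.6] w 0.283 j7 0.01 q [ 0.998  0.058 -0.008  0.001]
TOOL a 277.1 r 0.0766 Ftan -2.1 LIDTOP z 0.1377 69916 th-a err -0.5
t 7.17 pos [0.567  0.0534 0.0984] th 6.8 F [-0.4  0.6 -0.2] w 0.282 j7 0.01 q [ 0.998  0.059 -0.008  0.001]
[[0.33, -0.05, -0.03], np.float64(-0.048)]
[[0.34, -0.03, -0.03], np.float64(-0.048)]
[[0.34, -0.02, -0.03], np.float64(-0.048)]
```

The lid dropped 10.5 mm after about 70° of back-turn. Now I'll screw it clockwise.

>>> {"op": "servo_tool", "data": {
  "deltas": [
    [[-0.5,-0.03,0.15],0.043,2.4],
    [[-0.4,0,0.15],0.043,2.4],
    [[-0.35,0,0.15],0.043,2.4],
    [[-0.35,0.01,0],0.043,2.4],
    [[-0.35,0.01,0],0.043,2.4],
    [[-0.35,0.01,0],0.043,2.4],
    [[-0.35,0.01,0],0.043,2.4],
    [[-0.35,0.01,0],0.043,2.4]
  ]
}}

```text
clock: 7.83
position: [0.5382, 0.0538, 0.0956]
ee_rot: [0.991, -0.136, -0.003, 0.003]
ft_force: [0.8, 0.3, -0.1]
grip_width: 0.28
```

```bash
python3 -c "
from h import *
chk(-20,8,.095)"
```

```text
t 7.83 pos [0.5382 0.0538 0.0956] th -15.7 F [ 0.8  0.3 -0.1] w 0.28 j7 -0.39 q [ 0.991 -0.136 -0.003  0.003]
TOOL a 256.0 r 0.078 Ftan 0.7 LIDTOP z 0.1375 72977 th-a err -1.7
t 7.88 pos [0.5375 0.054  0.0955] th -15.9 F [ 1.   0.7 -0.2] w 0.28 j7 -0.39 q [ 0.99  -0.138 -0.004  0.003]
[[-0.32, -0.07, 0.01], np.float64(0.039)]
[[-0.32, -0.06, 0.01], np.float64(0.039)]
[[-0.32, -0.05, 0.01], np.float64(0.039)]
[[-0.32, -0.03, 0.01], np.float64(0.039)]
[[-0.33, -0.02, 0.01], np.float64(0.039)]
[[-0.33, -0.01, 0.01], np.float64(0.039)]
[[-0.33, 0.01, 0.01], np.float64(0.039)]
[[-0.33, 0.02, 0.01], np.float64(0.039)]
```

>>> {"op": "servo_tool", "data": {
  "deltas": [
    [[-0.35,-0.05,0.01],0.04,2.4],
    [[-0.35,-0.04,0.01],0.04,2.4],
    [[-0.35,-0.03,0.01],0.04,2.4],
    [[-0.35,-0.03,0.01],0.04,2.4],
    [[-0.35,-0.02,0.01],0.04,2.4],
    [[-0.35,-0.01,0.01],0.04,2.4],
    [[-0.35,0,0.01],0.04,2.4],
    [[-0.35,0,0.01],0.04,2.4]
  ]
}}

```text
clock: 8.55
position: [0.514, 0.0658, 0.096]
ee_rot: [0.951, -0.31, 0.001, 0.003]
ft_force: [1.7, -0.8, -1.7]
grip_width: 0.28
```

```bash
python3 -c "
from h import *
chk(-20,8,.094)"
```

```text
t 8.55 pos [0.514  0.0658 0.096 ] th -36.1 F [ 1.7 -0.8 -1.7] w 0.28 j7 -0.78 q [ 0.951 -0.31   0.001  0.003]
TOOL a 236.0 r 0.0769 Ftan 1.8 LIDTOP z 0.1354 70316 th-a err -2.1
t 8.6 pos [0.5135 0.0662 0.0959] th -36.3 F [ 0.3  0.6 -0.4] w 0.28 j7 -0.79 q [ 0.95  -0.311  0.001  0.003]
[[-0.32, -0.05, 0.02], np.float64(0.039)]
[[-0.32, -0.04, 0.02], np.float64(0.039)]
[[-0.32, -0.03, 0.02], np.float64(0.039)]
[[-0.32, -0.02, 0.02], np.float64(0.039)]
[[-0.32, -0.01, 0.02], np.float64(0.039)]
[[-0.32, 0.01, 0.02], np.float64(0.039)]
[[-0.32, 0.02, 0.02], np.float64(0.039)]
[[-0.32, 0.03, 0.02], np.float64(0.039)]
```

Screwing down (lid top 0.1354 m). I'll continue.

>>> {"op": "servo_tool", "data": {
  "deltas": [
    [[-0.35,-0.05,0.04],0.038,2.4],
    [[-0.35,-0.04,0.04],0.038,2.4],
    [[-0.35,-0.03,0.04],0.038,2.4],
    [[-0.35,-0.03,0.04],0.038,2.4],
    [[-0.35,-0.02,0.04],0.038,2.4],
    [[-0.35,-0.01,0.04],0.038,2.4],
    [[-0.35,0,0.04],0.038,2.4],
    [[-0.35,0,0.04],0.038,2.4],
    [[-0.35,0,0.04],0.038,2.4]
  ]
}}

```text
clock: 9.35
position: [0.4946, 0.0862, 0.0937]
ee_rot: [0.878, -0.479, 0.005, 0.003]
ft_force: [0.6, -1.4, -0.0]
grip_width: 0.284
```

```bash
python3 -c "
from h import *
chk(-20,8,.092)"
```

```text
t 9.35 pos [0.4946 0.0862 0.0937] th -57.2 F [ 0.6 -1.4 -0. ] w 0.284 j7 -1.21 q [ 0.878 -0.479  0.005  0.003]
TOOL a 214.8 r 0.076 Ftan 1.4 LIDTOP z 0.1331 70134 th-a err -2.0
t 9.4 pos [0.4942 0.0868 0.0936] th -57.4 F [ 0.3  0.1 -0.2] w 0.283 j7 -1.21 q [ 0.877 -0.48   0.005  0.003]
[[-0.32, -0.04, 0.02], np.float64(0.039)]
[[-0.32, -0.03, 0.02], np.float64(0.039)]
[[-0.32, -0.02, 0.02], np.float64(0.039)]
[[-0.32, -0.01, 0.02], np.float64(0.039)]
[[-0.32, 0.01, 0.02], np.float64(0.039)]
[[-0.32, 0.02, 0.02], np.float64(0.039)]
[[-0.32, 0.03, 0.02], np.float64(0.039)]
[[-0.32, 0.04, 0.02], np.float64(0.039)]
```

>>> {"op": "servo_tool", "data": {
  "deltas": [
    [[-0.35,-0.04,0.03],0.038,2.4],
    [[-0.35,-0.03,0.03],0.038,2.4],
    [[-0.35,-0.02,0.03],0.038,2.4],
    [[-0.35,-0.01,0.03],0.038,2.4],
    [[-0.35,0,0.03],0.038,2.4],
    [[-0.35,0,0.03],0.038,2.4],
    [[-0.35,0.01,0.03],0.038,2.4],
    [[-0.35,0.01,0.03],0.038,2.4]
  ]
}}

```text
clock: 10.07
position: [0.4843, 0.1091, 0.0917]
ee_rot: [0.791, -0.612, 0.007, 0.003]
ft_force: [1.5, -1.3, 0.1]
grip_width: 0.282
```

```bash
python3 -c "
from h import *
chk(-10,4,.092)"
```

```text
t 10.07 pos [0.4843 0.1091 0.0917] th -75.5 F [ 1.5 -1.3  0.1] w 0.282 j7 -1.58 q [ 0.791 -0.612  0.007  0.003]
TOOL a 195.6 r 0.0755 Ftan 1.6 LIDTOP z 0.1312 69821 th-a err -1.1
t 10.12 pos [0.4841 0.1099 0.0916] th -75.6 F [-0.5 -0.3 -0.5] w 0.28 j7 -1.59 q [ 0.79  -0.613  0.007  0.003]
[[-0.31, -0.01, -0.01], np.float64(0.038)]
[[-0.31, 0.0, -0.01], np.float64(0.038)]
[[-0.31, 0.01, -0.01], np.float64(0.038)]
[[-0.31, 0.03, -0.01], np.float64(0.038)]
```

Lid top is at 0.1312 m, with about 15° left, so I'll take short steps now.

>>> {"op": "servo_tool", "data": {
  "deltas": [
    [[-0.34,0,0],0.038,2.4],
    [[-0.34,0,0],0.038,2.4],
    [[-0.34,0.01,0],0.038,2.4],
    [[-0.34,0.02,0],0.038,2.4]
  ]
}}

```text
clock: 10.45
position: [0.4814, 0.1214, 0.0914]
ee_rot: [0.741, -0.671, 0.007, 0.003]
ft_force: [1.2, -0.8, -1.7]
grip_width: 0.278
```

```bash
python3 -c "
from h import *
chk(-8,4,.092)"
```

```text
t 10.45 pos [0.4814 0.1214 0.0914] th -84.3 F [ 1.2 -0.8 -1.7] w 0.278 j7 -1.76 q [ 0.741 -0.671  0.007  0.003]
TOOL a 186.1 r 0.0761 Ftan 0.9 LIDTOP z 0.1304 68807 th-a err -0.4
t 10.5 pos [0.4813 0.1222 0.0914] th -84.5 F [ 0.3 -0.1 -0.1] w 0.281 j7 -1.77 q [ 0.74  -0.672  0.007  0.003]
[[-0.25, -0.02, -0.02], np.float64(0.033)]
[[-0.25, -0.01, -0.02], np.float64(0.033)]
[[-0.25, -0.0, -0.02], np.float64(0.033)]
[[-0.25, 0.01, -0.02], np.float64(0.033)]
```

>>> {"op": "servo_tool", "data": {
  "deltas": [
    [[-0.3,0,0],0.036,2.4],
    [[-0.3,0,0],0.036,2.4],
    [[-0.3,0,0],0.036,2.4]
  ]
}}

```text
clock: 10.75
position: [0.4812, 0.1298, 0.0913]
ee_rot: [-0.704, 0.71, -0.008, -0.003]
ft_force: [2.0, -1.7, -1.9]
grip_width: 0.282
```

```bash
python3 -c "
from h import *
chk(-8,4,.092)"
```

```text
t 10.75 pos [0.4812 0.1298 0.0913] th -90.5 F [ 2.  -1.7 -1.9] w 0.282 j7 -1.89 q [-0.704  0.71  -0.008 -0.003]
TOOL a 179.8 r 0.0758 Ftan 1.7 LIDTOP z 0.1297 68085 th-a err -0.3
t 10.8 pos [0.4813 0.1301 0.0912] th -90.6 F [ 2.  -2.7 -1.9] w 0.282 j7 -1.89 q [-0.703  0.711 -0.008 -0.003]
[[-0.26, -0.01, -0.02], np.float64(0.033)]
[[-0.26, -0.0, -0.02], np.float64(0.033)]
[[-0.26, 0.01, -0.02], np.float64(0.033)]
[[-0.26, 0.02, -0.02], np.float64(0.033)]
```

Lid top is at 0.1297 m, near the stop. I'll take small steps and watch the force.

>>> {"op": "servo_tool", "data": {
  "deltas": [
    [[-0.25,0,0],0.025,2.4],
    [[-0.25,0,0],0.025,2.4]
  ]
}}

```text
clock: 10.97
position: [0.4818, 0.1302, 0.0909]
ee_rot: [-0.686, 0.728, -0.01, -0.005]
ft_force: [0.7, -12.3, 1.3]
grip_width: 0.28
```

>>> {"op": "servo_tool", "data": {
  "deltas": [
    [[-0.25,0,0],0.02,2.4],
    [[-0.25,0,0],0.02,2.4]
  ]
}}

```text
clock: 11.13
position: [0.4823, 0.1295, 0.0904]
ee_rot: [-0.671, 0.742, -0.012, -0.007]
ft_force: [-0.6, -9.8, 1.9]
grip_width: 0.283
```

```bash
python3 -c "
from h import *
chk(-8,4,.092)"
```

```text
t 11.13 pos [0.4823 0.1295 0.0904] th -95.8 F [-0.6 -9.8  1.9] w 0.283 j7 -1.99 q [-0.671  0.742 -0.012 -0.007]
TOOL a 180.0 r 0.0747 Ftan 9.8 LIDTOP z 0.1296 69521 th-a err -5.7
t 11.18 pos [0.4823 0.1295 0.0903] th -95.8 F [ 0.1 -9.7  2.2] w 0.282 j7 -1.99 q [-0.67   0.742 -0.012 -0.007]
[[-0.26, 0.04, -0.05], np.float64(0.01)]
[[-0.26, 0.04, -0.05], np.float64(0.01)]
[[-0.26, 0.05, -0.05], np.float64(0.01)]
[[-0.26, 0.05, -0.05], np.float64(0.01)]
```

>>> {"op": "servo_tool", "data": {
  "deltas": [
    [[-0.4,0.03,-0.03],-0.02,2.4],
    [[-0.45,0.03,-0.03],-0.02,2.4]
  ]
}}

```text
clock: 11.35
position: [0.4818, 0.1303, 0.0898]
ee_rot: [-0.685, 0.728, -0.013, -0.012]
ft_force: [-1.4, -15.9, 3.1]
grip_width: 0.282
```

>>> {"op": "servo_tool", "data": {
  "deltas": [
    [[0.4,0,0],0,2.4],
    [[0.2,0,0],0,5],
    [[0,0,0],0,5],
    [[0,0,0],0,5],
    [[0,0,0],0,5],
    [[0,0,0],0,5]
  ]
}}

```text
clock: 11.85
position: [0.4817, 0.1232, 0.0903]
ee_rot: [-0.688, 0.726, -0.013, -0.012]
ft_force: [-0.5, -0.1, 0.0]
grip_width: 0.583
```

>>> {"op": "servo_tool", "data": {
  "deltas": [
    [[0,0,-1.2],0,5],
    [[0,0,-1.5],0,5],
    [[0,0,-2],0,5],
    [[0,0,-2.5],0,5],
    [[0,0,-2.5],0,5],
    [[0,0,-2.5],0,5],
    [[0,0,0],0,5]
  ]
}}

```text
clock: 12.43
position: [0.4801, 0.1297, 0.2165]
ee_rot: [-0.689, 0.724, -0.012, -0.013]
ft_force: [0.3, 1.0, 0.4]
grip_width: 0.583
```

```bash
python3 - <<'E'
from h import *
chk(save='w3'); p,d,c=shot('top','t2'); lidpose(p,d,c,C); shot('scene','s2')
a=cv2.imread('pics/t1.png');b=cv2.imread('pics/s2.png')
cv2.imwrite('pics/st2.png',cv2.resize(np.vstack([p,b]),None,fx=.62,fy=.62))
E
```

```text
t 12.43 pos [0.4801 0.1297 0.2165] th -92.8 F [0.3 1.  0.4] w 0.583 j7 -1.99 q [-0.689  0.724 -0.012 -0.013]
TOOL a 179.8 r 0.0769 Ftan -1.0 LIDTOP z 0.1269 15815 th-a err -2.6Traceback (most recent call last):
  File "<stdin>", line 2, in <module>
  File "h.py", line 19, in lidpose
    top=Q[Q[:,2]>np.percentile(Q[:,2],60)-.004]
                 ~~~~~~~~~~~~~^^^^^^^^^^^
    return _quantile_unchecked(
        a, q, axis, out, overwrite_input, method, keepdims, weights)
    return _ureduce(a,
                    func=_quantile_ureduce_func,
    ...<5 lines>...
                    overwrite_input=overwrite_input,
                    method=method)
    r = func(a, **kwargs)
    result = _quantile(arr,
                       quantiles=q,
    ...<2 lines>...
                       out=out,
                       weights=wgt)
    slices_having_nans = np.isnan(arr[-1, ...])
                                  ~~~^^^^^^^^^
IndexError: index -1 is out of bounds for axis 0 with size 0
```

The arm hides the lid from the top camera, so I'll move aside for an unobstructed check.

>>> {"op": "servo_tool", "data": {
  "deltas": [
    [[0,0,-2],0,5],
    [[-2,0,-1],0,5],
    [[-3,0,0],0,5],
    [[-3,0,0],0,5],
    [[-3,0,0],0,5],
    [[-3,0,0],0,5],
    [[-3,0,0],0,5],
    [[-3,0,0],0,5],
    [[-3,0,0],0,5],
    [[-2,0,0],0,5],
    [[0,0,0],0,5]
  ]
}}

```text
clock: 13.45
position: [0.4862, 0.3881, 0.2173]
ee_rot: [-0.688, 0.725, -0.009, -0.024]
ft_force: [0.7, 0.2, -0.6]
grip_width: 0.586
```

```bash
python3 - <<'E'
from h import *
state(); p,d,c=shot('top','t2'); b=shot('scene','s2')[0]
cv2.imwrite('pics/st2.png',cv2.resize(np.vstack([p,b]),None,fx=.62,fy=.62))
for n in ('t1','t2','s1','s2'):
    _,d,c=load(n);X=cloud(d,c);m=(d>0)&(np.hypot(X[...,0]-C[0],X[...,1]-C[1])<.04)&(X[...,2]>.1)&(X[...,2]<.16)
    print(n,m.sum(),np.median(X[m][:,2]) if m.any() else 0)
E
```

```text
t 13.45 pos [0.4862 0.3881 0.2173] th -92.9 F [ 0.7  0.2 -0.6] w 0.586 j7 -2.32 q [-0.688  0.725 -0.009 -0.024]
t1 1426 0.14783249223333808
t2 1374 0.12874541682472726
s1 599 0.1481118658042836
s2 639 0.12914273019002157
```

View pics/st2.png

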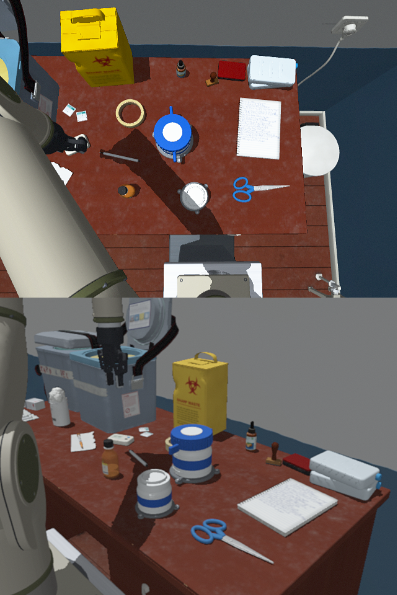

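The lid is down (top at 0.129 m in both views, ears at about (171,110) and (178,158)), and the bystanders sit where they were.

```bash
python3 -c "
from h import *
print(order.hand_in())"
```

```text
the job is handed in; nothing more can be done
None
```

The lid is screwed fully home on the larger canister, and I handed the job in at about 13.5 s on the robot's clock.

I straddled the near ear with loosely open fingers and pushed it anticlockwise about 70° until the lid dropped 10.5 mm. I then pushed it clockwise about 87°, until it sank 8 mm more and met its stop.

- **Stop:** the force rose from about 2 N while turning to 10–16 N with no further movement of the lid. That is well under the 40 N limit.
- **Height:** after I released the lid and moved clear, both fixed cameras put its top at about 0.129 m. That is 19 mm below the start, against 18.5 mm expected.
- **Bystanders:** the last pictures showed the other things in their places.
- **Readings that disagreed:** one wrist-camera height, taken while backing off, read 0.127 m. It was a partial, tilted view and I gave it no weight. One automatic pose check also failed because the arm hid the lid, so I moved aside and measured again.

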